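# Load the primer tin onto the roller lane

### The arm

A 6-joint arm with a two-finger parallel gripper is mounted at the origin on the work surface. World frame = base frame: x ahead of the robot, y to its left, z up, the work surface at z = 0. Lengths are in m, angles in rad, forces in N, time in s.
With the tool pointing down it reaches from about 0.25 to 0.775 m from the base axis. Payload 4 kg.
Tool frame: the origin (TCP) lies on the front face of the gripper's body, between the roots of the fingers; the fingertips stand 73 mm ahead of it and the grasp point (between the pads) lies 54 mm ahead of it (bot.hold_point_z is the distance from the TCP to the grasp point, in m); z points along the fingers, y is the line along which they close (so a half turn about z gives the same grasp; the last joint's range is limited). The gripper opens to 85 mm and grips with 20 to 120 N. Pads are 22 mm wide; open, the fingers measure 114 mm over their backs; the gripper's body (76 mm by 85 mm) begins 54 mm behind the grasp point. The pads swing forward as they close: fully open they stand 13 mm farther back than shut.
Start: joints at [-1.211, 0.087, 1.371, -0, 1.684, -0.103], TCP at [0.246, -0.492, 0.304] pointing down, gripper open.
Joint ranges: [-3.1, 3.1], [-0.76, 2.03], [0.27, 2.55], [-1.08, 4.22], [0.17, 2.65], [-2.57, 2.57]. Speed limits (rad/s): [2.79, 2.79, 3.14, 3.14, 3.14, 3.14].

### API

Orientations are given as a unit quaternion [x, y, z, w].
In Python, from rig import readout, optics, bot gives the robot as it stands. The module is installed in compiled form; this text tells all that it offers.
- The arm moves only by the tool servo_tool, never from a script. Its argument "targets" is one flat list of numbers, 7 for each row, row after row: the shift along the tool's x, y, z in m, then the turn, a rotation vector about the tool's x, y, z in rad, then the finger opening in m, from 0 to 0.0854. A call has exactly 10 rows; each row is the pose to reach, as a shift and turn from the pose commanded when the call began, along the tool's axes at that moment; what a row does not reach only later rows make up. A row lasts 1/8 s, in which the tool goes at most 62.5 mm and 10.7 degrees, less where a joint would pass 70% of its speed; a pose out of reach is approached as far as the arm can. A call with a gripper value outside its range is refused whole. The fingers move at their own pace and stop on an object; "squeeze" is the grip in N (left out, the last holds). Time passes only in rows, so rows that repeat a pose let the fingers close, or fill a call up. It gives the time, the measured TCP pose, the force, the opening and the grip force at its end, in the units of the state.
- readout.state(): the state, without advancing time (a new reading comes with each control period).
- optics.grab_frame(name): name is "scene" or "top"; returns (picture, depth): 400x640x3 uint8, red, green, blue; 400x640 float32, m along the optical axis (not along the pixel's ray), 0 where there is no reading.
- optics.camera_params(name): a dict with "mtx" (3x3 intrinsics, pixels), "R" (3x3) and "t" (3): a world point X has camera coordinates R X + t. Camera axes: x right, y down, z forward; pixel columns grow to the right and rows downward; lengths in m; the calibration is good to about 2 mm. A picture is of the moment at which its call begins. camera_params takes no time and is no camera call.
- bot.finish_job(): hands the job in; it is judged then, once.
The state is a dict: "time": time; "q": joint angles; "joint_vel": joint speeds; "effort": joint torques, N m; "position": TCP position; "tool_rot": TCP orientation; "force": force on the tool from outside, world axes, zero at the start; "ft_torque": the same for the moment, N m; "width": finger opening in m; "grasp_force": force on a finger pad.
Only numpy, scipy, OpenCV 4.12 (cv2) and the standard library are available. Lean on these libraries where they do the work, as an engineer would, in place of code of your own. Each camera call takes 0.05 s, during which the arm holds its last target. There are 200 camera calls.

### The job

In the painter's workshop, take the largest oblong tin (box-shaped, with a black screw cap) and set it gently, upright and lengthways, on the rollers at the high end of the sloped lane. Let go of it there, so that it rolls down by itself and comes to rest against the stop at the low end. Leave the smaller oblong tin and the round tin standing where they are.

Things in the scene. Friction and masses are not known exactly. Their poses are not given: they have to be found in the camera images.
- tin: The tin to load: largest oblong metal tin, upright, 100 mm long (its x), 56 mm wide (its y), 110 mm high, rigid, 0.35 to 0.65 kg, black screw cap (28 mm across, 14 mm high) on top, 26 mm off centre towards +x. Origin: centre of its underside, z up. Grip it across the 56 mm width.
- rack: Fixed roller lane, 340 mm long: 13 free rollers between rails, 84 mm clear width, rails 15 mm above the rollers. Origin: on the table under its middle; x points level along the lane, uphill; z up. Slope 6 degrees; roller tops 60 mm above the table at the middle, 44 at x=-150, 76 at x=+150 mm. Stop plate 30 mm high at the low end, face at x=-166 mm: the tin stops with its origin near x=-112 mm.
- rack_load (a point): Point on the roller tops near the lane's high end, on its midline (x=+90 mm of the rack, 69 mm above the table): a good place for the middle of the tin's underside. A tin held level there touches at its uphill end about 6 mm higher. Let go on the rollers, it rolls down gently by itself and reaches the stop within 3 s.
- small_tin: Not to be moved: a smaller oblong tin of the same make, 70 x 40 x 75 mm high plus a black cap, standing upright. Origin: centre of its underside.
- round_tin: Not to be moved: a round metal tin, 80 mm across, 94 mm high, standing upright. Origin: centre of its underside.

How it is judged:
On the way:
1. the large tin is set on the rollers in the upper half of the lane, between the rails, and let go there (x of tin in the frame of rack between 0 and 0.16 m and y of tin in the frame of rack between -0.025 and 0.025 m and z of tin in the frame of rack between 0.05 and 0.095 m and angle between tin's own z axis and vertical below 0.3 rad and contact force between the fingers and tin below 0.1 N), for 0.05 s.
At the end, for the whole second after the job is handed in: The large tin rests on the rollers at the low end, within about 15 mm of touching the stop, between the rails, upright and lengthways (within about 11 degrees of upright, 17 degrees of the lane's line), at rest and released (x of tin in the frame of rack between -0.13 and -0.097 m and y of tin in the frame of rack between -0.02 and 0.02 m and z of tin in the frame of rack between 0.035 and 0.062 m and angle between tin's own z axis and vertical below 0.2 rad and angle between the x axis of tin and the x axis of rack, either way round below 0.3 rad and linear speed of tin below 0.02 m/s and contact force between the fingers and tin below 0.1 N).
It fails at once if the large tin is dropped onto the lane (let go about 25 mm or more above the rollers) (x of tin in the frame of rack between -0.2 and 0.2 m and y of tin in the frame of rack between -0.08 and 0.08 m and z of tin in the frame of rack above 0.1 m and contact force between the fingers and tin below 0.05 N).
It fails at once if the smaller oblong tin is shifted by more than 20 mm or tipped (distance of small_tin from where it was at the start of the episode above 0.02 m or angle between small_tin's own z axis and vertical above 0.3 rad).
It fails at once if the round tin is shifted by more than 20 mm or tipped (distance of round_tin from where it was at the start of the episode above 0.02 m or angle between round_tin's own z axis and vertical above 0.3 rad).
It also fails if it takes over 35 s, if anything falls off the work surface, if the arm or the gripper's body presses on something with over 40 N, if the wrist force passes 120 N, or if a joint passes its speed limit or range.

## Working session

There is one attempt and no reset: what is moved stays moved. The work goes in short steps, Python scripts to look and compute and a tool call to move; the robot and the scene stay as the last step left them, time stands still between calls to the robot, and variables do not carry over. Pictures are saved under pics/ and viewed, at most 10 in all, crops included, and the job is handed in when it is done.

Besides the shell and the picture viewer there is one more tool, called after "Call:" as name(argument=value, ...) on one line, values as JSON. servo_tool: Moves the arm, as the interface text tells. Its arguments: {"type":"object","properties":{"targets":{"type":"array","items":{"type":"number"}},"squeeze":{"type":"number"}},"required":["targets"]}

```bash
mkdir -p pics; python3 - <<'E'
from rig import readout, optics, bot
import cv2,numpy as np
for n in ("top","scene"):
    p,d=optics.grab_frame(n); np.save(f"pics/{n}_d.npy",d); cv2.imwrite(f"pics/{n}1.png",p[...,::-1])
    c=optics.camera_params(n); print(n,np.round(c["mtx"],1).tolist(),np.round(c["R"],3).tolist(),np.round(c["t"],3).tolist())
s=readout.state(); print(s["time"],s["position"],s["tool_rot"],s["width"],bot.hold_point_z)
E
```

```text
top [[454.3, 0.0, 320.4], [0.0, 454.3, 203.7], [0.0, 0.0, 1.0]] [[0.027, -1.0, 0.008], [-0.98, -0.028, -0.197], [0.197, -0.002, -0.98]] [-0.097, 0.553, 1.069]
scene [[383.5, 0.0, 317.9], [0.0, 383.5, 203.7], [0.0, 0.0, 1.0]] [[0.173, 0.985, -0.018], [0.732, -0.141, -0.666], [-0.658, 0.102, -0.746]] [-0.034, -0.359, 1.319]
0.1 [ 0.24544034 -0.4918555   0.30282404] [ 9.73348101e-01  2.29330347e-01 -1.40819273e-04 -1.02321646e-03] 0.08539498686355802 0.0539
```

View pics/top1.png

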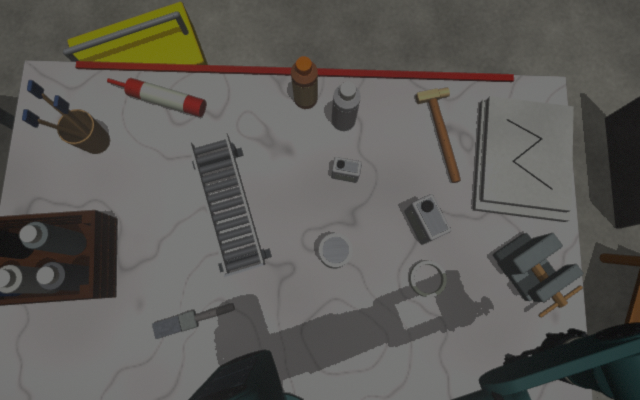

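View pics/scene1.png

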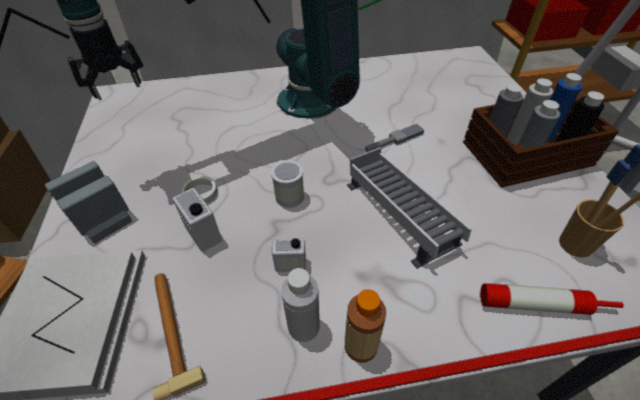

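The top view shows the large tin near (428,215), the small one at (346,168), the round one at (333,249), and the rack from (213,145) to (245,265). Next I'll fit the tin top and the rack using depth, plus one enlarged crop.

```bash
cat > h.py <<'E'
from rig import optics
import numpy as np, cv2
def cloud(n,d):
    c=optics.camera_params(n);K=c["mtx"];v,u=np.indices(d.shape)
    P=np.stack([(u-K[0,2])/K[0,0]*d,(v-K[1,2])/K[1,1]*d,d],-1)
    W=(P-c["t"])@c["R"]; W[d==0]=np.nan; return W
E
python3 - <<'E'
from h import *
d=np.load("pics/top_d.npy");W=cloud("top",d)
def rect(m,name):
    p=W[m]; r=cv2.minAreaRect(p[:,:2].astype(np.float32)); print(name,len(p),p.mean(0).round(3),r)
def roi(u0,u1,v0,v1):
    m=np.zeros(d.shape,bool);m[v0:v1,u0:u1]=1;return m
z=W[...,2]
R=roi(395,460,185,250)
rect(R&(z>.103)&(z<.116),"tin"); rect(R&(z>.12),"cap")
R=roi(325,370,145,190); rect(R&(z>.068)&(z<.08),"small")
R=roi(310,360,225,275); rect(R&(z>.085),"round")
R=roi(185,275,130,280); rect(R&(z>.035),"rack")
for v in range(135,275,6):
    row=[(u,round(float(z[v,u])*1000)) for u in range(188,276,4) if z[v,u]>.02]
    print(v,row)
p=cv2.imread("pics/top1.png")
a=cv2.resize(p[125:285,180:280],None,fx=3.7,fy=3.7,interpolation=cv2.INTER_CUBIC)
b=cv2.resize(p[175:275,390:460],None,fx=5.92,fy=5.92,interpolation=cv2.INTER_CUBIC)
cv2.imwrite("pics/crop1.png",np.hstack([a,b])); print(a.shape,b.shape)
E
```

```text
tin 871 [ 0.518 -0.343  0.11 ] ((0.5224350094795227, -0.3421923518180847), (0.09964865446090698, 0.05698665976524353), 26.625024795532227)
cap 110 [ 0.545 -0.33   0.124] ((0.5455164313316345, -0.33021414279937744), (0.026063721626996994, 0.02606613002717495), 0.9974911212921143)
small 380 [ 0.647 -0.146  0.075] ((0.6492440700531006, -0.14376845955848694), (0.06915036588907242, 0.0412256084382534), 80.59696197509766)
round 909 [ 0.439 -0.119  0.094] ((0.440305233001709, -0.1198163852095604), (0.078516386449337, 0.07741354405879974), 1.5889297723770142)
rack 4373 [0.546 0.149 0.061] ((0.548707127571106, 0.14764150977134705), (0.342950701713562, 0.10865529626607895), 18.94025993347168)
135 [(228, 58)]
141 [(220, 72), (224, 71), (228, 89)]
147 [(192, 86), (200, 73), (204, 75), (208, 76), (212, 75), (216, 72), (220, 70), (228, 91), (232, 58)]
153 [(192, 89), (196, 68), (200, 73), (212, 68), (216, 68), (224, 75), (228, 74), (232, 87), (236, 28)]
159 [(196, 76), (200, 73), (204, 70), (208, 72), (212, 69), (216, 61), (228, 65), (232, 86)]
165 [(196, 86), (208, 69), (212, 68), (216, 71), (220
[... 1063 characters left out ...]
(244, 49), (248, 53), (252, 67)]
237 [(216, 64), (220, 52), (224, 54), (228, 49), (232, 45), (244, 45), (248, 44), (252, 52), (256, 58)]
243 [(216, 67), (220, 42), (224, 43), (228, 48), (232, 49), (236, 48), (240, 46), (244, 47), (248, 44), (256, 64)]
249 [(220, 65), (224, 45), (228, 43), (240, 41), (244, 43), (248, 44), (252, 46), (256, 46), (260, 41)]
255 [(220, 63), (224, 47), (228, 45), (232, 46), (236, 49), (240, 45), (244, 42), (256, 40), (260, 60), (264, 28)]
261 [(224, 55), (236, 45), (240, 41), (244, 47), (248, 42), (252, 45), (256, 42), (264, 24)]
267 [(224, 58), (228, 44), (232, 43), (236, 39), (248, 73), (252, 71), (256, 68)]
273 [(232, 73), (236, 69)]
(592, 370, 3) (592, 414, 3)
```

View pics/crop1.png

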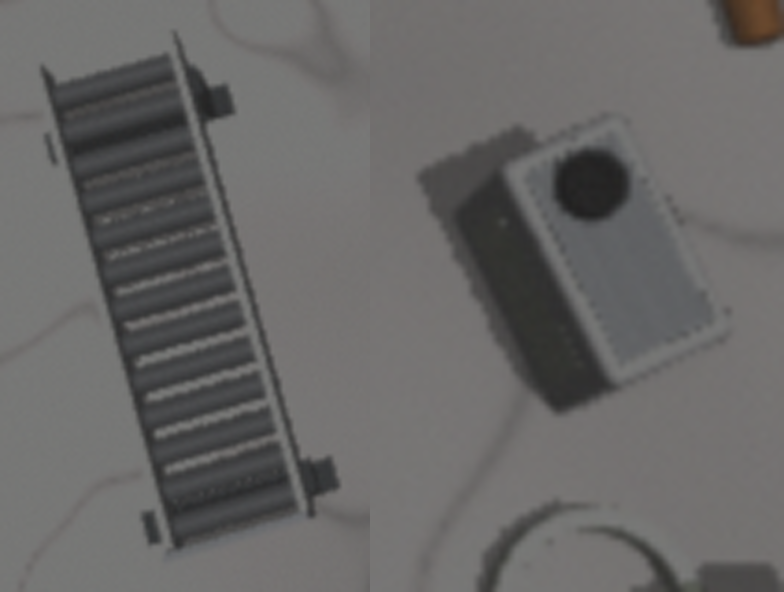

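The high end is the far one (crop ~ (115,65)); the stop is near the robot. The tin's cap lies toward world +x. Now I'll fit the rack axes from its rail points.

```bash
python3 - <<'E'
from h import *
from scipy.optimize import least_squares
from rig import readout
from scipy.spatial.transform import Rotation as R
d=np.load("pics/top_d.npy");W=cloud("top",d)
P=W[130:280,185:275].reshape(-1,3);P=P[P[:,2]>.035]
c=np.array([.546,.149]);yaw=np.radians(15)
for _ in range(8):
    e=np.array([np.cos(yaw),np.sin(yaw)]);n=np.array([-e[1],e[0]])
    x=(P[:,:2]-c)@e;y=(P[:,:2]-c)@n;h=P[:,2]-(.060+np.tan(np.radians(6))*x)
    m=(h>.009)&(h<.02)&(abs(abs(y)-.044)<.012)&(abs(x)<.14)
    f=least_squares(lambda q:y[m]-(q[0]*np.sign(y[m])+q[1]+q[2]*x[m]),[.043,0,0],loss="soft_l1",f_scale=.003).x
    yaw+=np.arctan(f[2]);c=c+n*f[1]
rm=(abs(y)<.035)&(abs(x)<.14)
g=np.polyfit(x[rm],P[rm,2],1)
print("yaw",np.degrees(yaw),"half",f[0],m.sum(),"left/right",(y[m]>0).sum(),"slope deg",np.degrees(np.arctan(g[0])),"z0",g[1])
r=(abs(abs(y)-.044)<.008)&(h>.008)
print("rail ends", np.percentile(x[r],[0,.5,1,99,99.5,100]), "stop pts", x[(h>.012)&(x<-.1)&(abs(y)<.03)].round(3))
print("all", x[abs(y)<.03].min(),x[abs(y)<.03].max(),"c",c)
mid=(np.percentile(x[r],.5)+np.percentile(x[r],99.5))/2
print("origin",c+mid*e,"load",c+(mid+.09)*e)
T=R.from_quat(readout.state()["tool_rot"]);print(T.as_matrix().round(3))
E
```

```text
yaw 18.362895489790738 half 0.04492099720062884 637 left/right 333 slope deg 6.0292764442192235 z0 0.057224376789423666
rail ends [-0.16923638 -0.16833909 -0.16741521  0.1678961   0.16861688  0.17091368] stop pts [-0.163 -0.164 -0.163 -0.164 -0.165 -0.165 -0.166 -0.164 -0.164 -0.165
 -0.166 -0.166 -0.167 -0.168 -0.168 -0.169 -0.163 -0.164 -0.164 -0.165
 -0.166 -0.166 -0.167 -0.168 -0.169 -0.163 -0.164 -0.165 -0.166 -0.166
 -0.167 -0.167 -0.168 -0.169 -0.163 -0.164 -0.166 -0.166 -0.167 -0.167
 -0.168 -0.169 -0.163 -0.163 -0.164 -0.165 -0.166 -0.166 -0.167 -0.168
 -0.168 -0.164 -0.164 -0.165 -0.165 -0.166 -0.167 -0.168 -0.168 -0.169
 -0.166 -0.166 -0.167 -0.168 -0.168 -0.169 -0.168]
all -0.16926191049281686 0.16217494743726352 c [0.54617255 0.1483583 ]
origin [0.54630437 0.14840206] load [0.63172159 0.17675516]
[[ 0.895  0.446 -0.001]
 [ 0.446 -0.895  0.002]
 [ 0.    -0.002 -1.   ]]
```

Call:
servo_tool(targets=[0.03,-0.001,0,0,0,0,0.0854,0.08,-0.003,0,0,0,0,0.0854,0.135,-0.005,0,0,0,0,0.0854,0.19,-0.007,0,0,0,0,0.0854,0.245,-0.009,0,0,0,0,0.0854,0.29,-0.01,0,0,0,0,0.0854,0.315,-0.011,0,0,0,0,0.0854,0.315,-0.011,0.02,0,0,-0.005,0.0854,0.315,-0.011,0.04,0,0,-0.01,0.0854,0.315,-0.011,0.04,0,0,-0.01,0.0854], squeeze=40)

```text
time: 1.35
position: [0.5218, -0.3409, 0.2608]
tool_rot: [0.972, 0.234, -0.002, -0.002]
force: [-0.5, -0.5, 0.0]
width: 0.0856
grasp_force: 0.0
```

Call:
servo_tool(targets=[0,0,0.02,0,0,0,0.0854,0,0,0.045,0,0,0,0.0854,0,0,0.07,0,0,0,0.0854,0,0,0.09,0,0,0,0.0854,0,0,0.11,0,0,0,0.0854,0,0,0.122,0,0,0,0.0854,0,0,0.128,0,0,0,0.0854,0,0,0.128,0,0,0,0.0854,0,0,0.128,0,0,0,0.0854,0,0,0.128,0,0,0,0.0854])

```text
time: 2.6
position: [0.5228, -0.342, 0.1369]
tool_rot: [0.972, 0.234, 0.001, 0.001]
force: [0.2, 1.0, 0.7]
width: 0.0858
grasp_force: 0.0
```

```bash
python3 - <<'E'
from h import *
from rig import readout
p,d=optics.grab_frame("scene")
cv2.imwrite("pics/grasp.png",cv2.resize(p[100:280,110:300],None,fx=3.3,fy=3.3)[...,::-1])
s=readout.state();print(s["time"],s["position"],s["force"])
E
```

```text
2.65 [ 0.52278041 -0.34189746  0.13670707] [ 0.41005227 -0.32484052 -1.021236  ]
```

View pics/grasp.png

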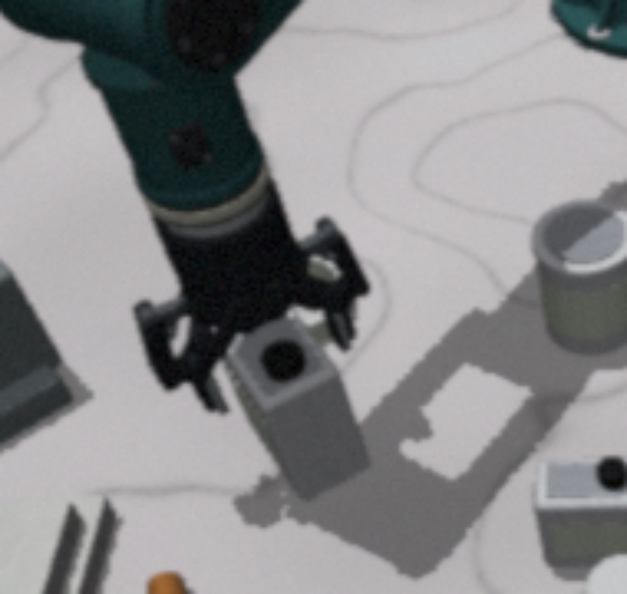

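The picture shows the fingers on both sides of the tin (tips at (215,400) and (345,340)), with the cap visible at (283,360). That looks a little far forward, so I'll check it against the scene camera's depth.

```bash
python3 - <<'E'
from h import *
for n in("scene","top"):
    p,d=optics.grab_frame(n);W=cloud(n,d);c=optics.camera_params(n)
    m=np.linalg.norm(W[...,:2]-[.522,-.342],axis=-1)<.075
    z=W[...,2]
    t=m&(abs(z-.110)<.003)&(p.mean(-1)>70);q=W[t];r=cv2.minAreaRect(q[:,:2].astype(np.float32));print(n,len(q),r)
    e=np.array([np.cos(.472),np.sin(.472)]);nn=np.array([-e[1],e[0]])
    k=(W-[.522,-.342,0]);x=k[...,:2]@e;y=k[...,:2]@nn
    for s in(1,-1):
        f=m&(s*y>.031)&(z<.13)&(z>.06)&(s*y<.062); print("finger",s,f.sum(),np.nanpercentile(x[f],[2,50,98]).round(3),np.nanpercentile(y[f],[2,50,98]).round(3),z[f].min().round(3))
    top=W[m&(abs(z-.110)<.003)&(abs(y)<.035)]-[.522,-.342,0]; 
    if len(top): print("tin top x,y range",np.percentile(top[:,:2]@e,[1,99]).round(3),np.percentile(top[:,:2]@nn,[1,99]).round(3))
    X=c["R"]@np.array([.522,-.342,.110])+c["t"];u=c["mtx"]@X;print("center px",u[:2]/u[2])
E
```

```text
scene 387 ((0.533340573310852, -0.34769636392593384), (0.08872801065444946, 0.06978849321603775), 27.156187057495117)
finger 1 143 [-0.009  0.008  0.013] [0.041 0.047 0.06 ] 0.078
finger -1 147 [-0.01   0.009  0.014] [-0.06  -0.051 -0.043] 0.079
tin top x,y range [-0.019  0.051] [-0.029  0.024]
center px [191.74524948 203.11367763]
top 208 ((0.5220583081245422, -0.3425616919994354), (0.09775130450725555, 0.05484698340296745), 25.952741622924805)
finger 1 2 [-0.013 -0.013 -0.012] [0.051 0.053 0.055] 0.122
  return np.nanmean(a, axis, out=out, keepdims=keepdims)
Traceback (most recent call last):
ValueError: zero-size array to reduction operation minimum which has no identity
```

Fingers are centred on the tin along its length and clear on both sides. Closing, then lifting.

Call:
servo_tool(targets=[0,0,0,0,0,0,0.04,0,0,0,0,0,0,0.04,0,0,0,0,0,0,0.04,0,0,0,0,0,0,0.04,0,0,0,0,0,0,0.04,0,0,0,0,0,0,0.04,0,0,0,0,0,0,0.04,0,0,0,0,0,0,0.04,0,0,-0.005,0,0,0,0.04,0,0,-0.01,0,0,0,0.04], squeeze=60)

```text
time: 4.0
position: [0.5214, -0.3406, 0.1438]
tool_rot: [0.972, 0.234, -0.002, -0.002]
force: [0.4, 0.1, -4.6]
width: 0.0552
grasp_force: 64.3
```

Call:
servo_tool(targets=[0,0,-0.03,0,0,0,0.04,0,0,-0.07,0,0,0,0.04,0,0,-0.11,0,0,0,0.04,0,0,-0.14,0,0,0,0.04,0,0,-0.155,0,0,0,0.04,0.01,-0.012,-0.16,0,0,0,0.04,0.03,-0.037,-0.16,0,0,0,0.04,0.057,-0.07,-0.16,0,0,0,0.04,0.083,-0.103,-0.16,0,0,0,0.04,0.103,-0.127,-0.16,0,0,0,0.04])

```text
time: 5.25
position: [0.556, -0.1785, 0.3034]
tool_rot: [0.972, 0.235, -0.002, -0.002]
force: [0.8, -0.3, -4.8]
width: 0.0556
grasp_force: 65.4
```

Call:
servo_tool(targets=[0.025,-0.031,0,0,0,0.02,0.04,0.06,-0.074,0,0,0,0.05,0.04,0.095,-0.117,0,0,0,0.08,0.04,0.13,-0.16,0,0,0,0.11,0.04,0.165,-0.204,0,0,0,0.13,0.04,0.195,-0.241,0,0,0,0.14,0.04,0.217,-0.268,0,0,0,0.15,0.04,0.23,-0.284,0,0,0,0.15,0.04,0.23,-0.284,0,0,0,0.15,0.04,0.23,-0.284,0,0,0,0.15,0.04])

```text
time: 6.5
position: [0.6316, 0.1749, 0.3053]
tool_rot: [0.987, 0.16, -0.001, 0.001]
force: [-0.4, -0.8, -4.8]
width: 0.0555
grasp_force: 65.4
```

```bash
python3 - <<'E'
from h import *
from rig import readout
from scipy.spatial.transform import Rotation as R
s=readout.state();T=R.from_quat(s["tool_rot"]).as_matrix();print(s["time"],s["position"],s["force"],s["grasp_force"],T.round(4).tolist(),np.degrees(np.arctan2(T[1,0],T[0,0])))
print("delta in tool axes to load above", T.T@(np.array([.6317,.1768,s["position"][2]])-s["position"]))
c=s["position"];a=np.radians(18.36);e=np.array([np.cos(a),np.sin(a)]);n=np.array([-e[1],e[0]])
for cam in("scene","top"):
    p,d=optics.grab_frame(cam);W=cloud(cam,d);k=W-[.5463,.1484,0];x=k[...,:2]@e;y=k[...,:2]@n;z=W[...,2]
    if cam=="scene": cv2.imwrite("pics/held.png",cv2.resize(p[60:260,310:510],None,fx=3,fy=3)[...,::-1])
    m=(abs(x-.09)<.08)&(abs(y)<.034)&(z>.12)&(z<c[2]-.02)
    print(cam,m.sum(),[np.nanpercentile(v[m],[1,50,99]).round(3).tolist() for v in(x,y,z)] if m.any() else "")
    t=m&(abs(z-(c[2]-.027))<.006)
    if t.sum()>20: print("top",t.sum(),cv2.minAreaRect(np.stack([x[t],y[t]],-1).astype(np.float32)))
E
```

```text
6.5 [0.63158165 0.17487675 0.30525598] [-0.43377476 -0.84742259 -4.7733983 ] 65.37193894386292 [[0.9487, 0.3162, -0.0014], [0.3162, -0.9487, -0.0013], [-0.0017, 0.0008, -1.0]] 18.43612175914806
delta in tool axes to load above [ 7.20501850e-04 -1.78711486e-03 -2.69429791e-06]
scene 2472 [[0.043, 0.121, 0.14], [-0.033, -0.03, 0.027], [0.175, 0.234, 0.284]]
top 557 ((0.09786060452461243, -0.00015433505177497864), (0.08302228152751923, 0.06691321730613708), 2.0338261127471924)
top 667 [[0.038, 0.046, 0.101], [-0.032, -0.02, 0.01], [0.175, 0.255, 0.283]]
top 259 ((0.08743245899677277, -0.023419128730893135), (0.0254517812281847, 0.10048197209835052), 82.25289154052734)
```

View pics/held.png

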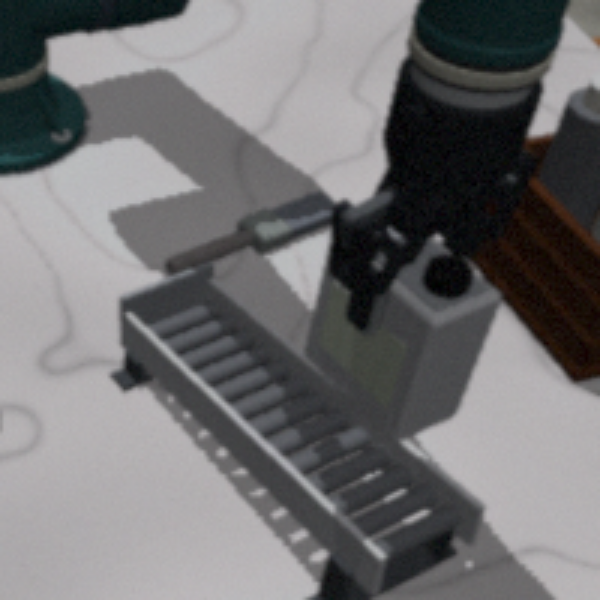

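Level, aligned and over the lane (lower tin edge above the upper rollers, near (390,430)). Tilting by 6° to match the slope and lowering to about 15 mm above the rollers.

Call:
servo_tool(targets=[-0.003,-0.001,0.01,0,0.02,0,0.04,-0.006,-0.002,0.025,0,0.04,0,0.04,-0.009,-0.002,0.04,0,0.065,0,0.04,-0.012,-0.002,0.055,0,0.085,0,0.04,-0.014,-0.002,0.068,0,0.1,0,0.04,-0.014,-0.002,0.078,0,0.105,0,0.04,-0.014,-0.002,0.083,0,0.105,0,0.04,-0.014,-0.002,0.085,0,0.105,0,0.04,-0.014,-0.002,0.085,0,0.105,0,0.04,-0.014,-0.002,0.085,0,0.105,0,0.04])

```text
time: 7.85
position: [0.6182, 0.1734, 0.2215]
tool_rot: [0.986, 0.161, 0.052, -0.008]
force: [-0.4, -0.9, -4.5]
width: 0.0553
grasp_force: 65.3
```

```bash
python3 - <<'E'
from h import *
from rig import readout
from scipy.spatial.transform import Rotation as R
s=readout.state();T=R.from_quat(s["tool_rot"]).as_matrix()
b=s["position"]+T[:,2]*.1368;a=np.radians(18.36);k=b-[.5463,.1484,0]
print(s["time"],s["force"],"underside in rack x,y,z",k[0]*np.cos(a)+k[1]*np.sin(a),-k[0]*np.sin(a)+k[1]*np.cos(a),b[2],"tilt",np.degrees(np.arcsin(T[2,0])))
p,d=optics.grab_frame("scene");cv2.imwrite("pics/low.png",cv2.resize(p[110:280,330:500],None,fx=3.5,fy=3.5)[...,::-1])
E
```

```text
7.85 [-0.39123556 -0.88700674 -4.49862479] underside in rack x,y,z 0.0906158882176471 0.0011139413624705018 0.08547103483831509 tilt 6.074892139113898
```

View pics/low.png

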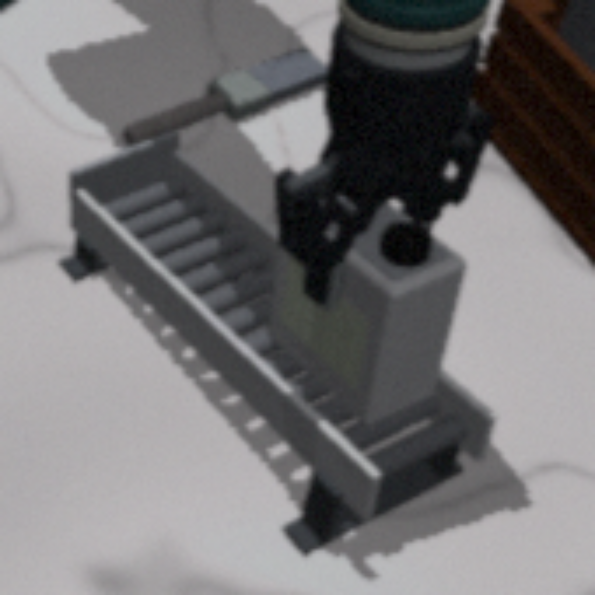

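The tin is between the rails, parallel to the slope, with about 16 mm to go (lower edge near (400,425)). I'll lower it slowly to the rollers.

Call:
servo_tool(targets=[0,0,0.003,0,0,0,0.04,0,0,0.006,0,0,0,0.04,0,0,0.009,0,0,0,0.04,0,0,0.011,0,0,0,0.04,0,0,0.012,0,0,0,0.04,0,0,0.013,0,0,0,0.04,0,0,0.014,0,0,0,0.04,0,0,0.014,0,0,0,0.04,0,0,0.014,0,0,0,0.04,0,0,0.014,0,0,0,0.04])

```text
time: 9.15
position: [0.6193, 0.1738, 0.2071]
tool_rot: [0.986, 0.16, 0.052, -0.008]
force: [0.3, -0.1, -4.8]
width: 0.0556
grasp_force: 65.3
```

Call:
servo_tool(targets=[0,0,0.0005,0,0,0,0.04,0,0,0.001,0,0,0,0.04,0,0,0.0015,0,0,0,0.04,0,0,0.002,0,0,0,0.04,0,0,0.002,0,0,0,0.04,0,0,0.002,0,0,0,0.04,0,0,0.002,0,0,0,0.04,0,0,0.002,0,0,0,0.04,0,0,0.002,0,0,0,0.04,0,0,0.002,0,0,0,0.04])

```text
time: 10.4
position: [0.6195, 0.1738, 0.205]
tool_rot: [0.986, 0.16, 0.052, -0.008]
force: [-0.4, 0.4, -5.2]
width: 0.0554
grasp_force: 65.3
```

Call:
servo_tool(targets=[0,0,0.0005,0,0,0,0.04,0,0,0.001,0,0,0,0.04,0,0,0.0015,0,0,0,0.04,0,0,0.002,0,0,0,0.04,0,0,0.002,0,0,0,0.04,0,0,0.002,0,0,0,0.04,0,0,0.002,0,0,0,0.04,0,0,0.002,0,0,0,0.04,0,0,0.002,0,0,0,0.04,0,0,0.002,0,0,0,0.04])

```text
time: 11.65
position: [0.6203, 0.1741, 0.2048]
tool_rot: [0.986, 0.16, 0.053, -0.009]
force: [-1.8, -0.2, 6.2]
width: 0.0554
grasp_force: 66.5
```

Contact with the rollers (+6 N upward). Letting go, then backing straight off.

Call:
servo_tool(targets=[0,0,-0.001,0,0,0,0.04,0,0,-0.001,0,0,0,0.0854,0,0,-0.001,0,0,0,0.0854,0,0,-0.001,0,0,0,0.0854,0,0,-0.001,0,0,0,0.0854,0,0,-0.001,0,0,0,0.0854,0,0,-0.01,0,0,0,0.0854,0,0,-0.035,0,0,0,0.0854,0,0,-0.075,0,0,0,0.0854,0,0,-0.115,0,0,0,0.0854])

```text
time: 12.9
position: [0.608, 0.17, 0.3191]
tool_rot: [0.986, 0.161, 0.052, -0.008]
force: [0.6, 0.7, -0.0]
width: 0.0852
grasp_force: 0.0
```

Call:
servo_tool(targets=[0,0,-0.01,0,0,0,0.0854,0,0,-0.02,0,0,0,0.0854,0,0,-0.02,0,0,0,0.0854,0,0,-0.02,0,0,0,0.0854,0,0,-0.02,0,0,0,0.0854,0,0,-0.02,0,0,0,0.0854,0,0,-0.02,0,0,0,0.0854,0,0,-0.02,0,0,0,0.0854,0,0,-0.02,0,0,0,0.0854,0,0,-0.02,0,0,0,0.0854])

```text
time: 14.15
position: [0.6063, 0.1695, 0.3373]
tool_rot: [0.986, 0.16, 0.052, -0.008]
force: [-0.3, 0.8, -0.2]
width: 0.0857
grasp_force: 0.0
```

Call:
servo_tool(targets=[0,0,0,0,0,0,0.0854,0,0,0,0,0,0,0.0854,0,0,0,0,0,0,0.0854,0,0,0,0,0,0,0.0854,0,0,0,0,0,0,0.0854,0,0,0,0,0,0,0.0854,0,0,0,0,0,0,0.0854,0,0,0,0,0,0,0.0854,0,0,0,0,0,0,0.0854,0,0,0,0,0,0,0.0854])

```text
time: 15.4
position: [0.6063, 0.1694, 0.3372]
tool_rot: [0.986, 0.16, 0.052, -0.008]
force: [0.1, -0.7, -1.0]
width: 0.0858
grasp_force: 0.0
```

```bash
python3 - <<'E'
from h import *
from rig import readout
a=np.radians(18.36);e=np.array([np.cos(a),np.sin(a)]);n=np.array([-e[1],e[0]])
for cam in("scene","top"):
    p,d=optics.grab_frame(cam);W=cloud(cam,d);k=W-[.5463,.1484,0];x=k[...,:2]@e;y=k[...,:2]@n;z=W[...,2]
    if cam=="scene": cv2.imwrite("pics/end.png",p[...,::-1])
    t=(abs(x)<.25)&(abs(y)<.06)&(z>.125)&(z<.165-.0)
    if t.sum()>20: print(cam,t.sum(),cv2.minAreaRect(np.stack([x[t],y[t]],-1).astype(np.float32)),np.median(z[t]))
print(readout.state()["time"])
E
```

```text
scene 879 ((-0.11806999146938324, -0.0027328934520483017), (0.10380254685878754, 0.056418873369693756), 1.2602179050445557) 0.15382016206503327
top 1083 ((-0.12108969688415527, 3.460794687271118e-06), (0.10001969337463379, 0.05672454088926315), 0.11199051141738892) 0.15691395912943557
15.5
```

View pics/end.png

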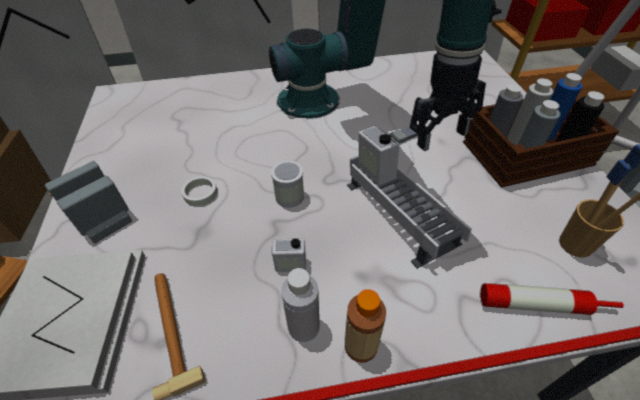

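The tin stands at the stop (around (378,155)) with its underside at about x = -0.109 m, midline 0 mm and yaw below 1.5°. The other two tins haven't moved.

```bash
python3 -c "
from rig import bot
print(bot.finish_job())"
```

```text
the job is handed in; nothing more can be done
None
```

The large tin was set on the upper rollers and let go, rolled down by itself and now stands upright and lengthways against the stop; the other two tins are where they were, and the job is handed in (about 15.5 s on the robot's clock, verdict not shown).

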